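# Fetch the pin vice from behind the bottles on the bench tray

## Robot

A 6-joint arm with a two-finger parallel gripper is mounted at the origin on a cart in front of the work surface, level with it; the furniture and walls round the work are solid. World frame = base frame: x ahead of the robot, y to its left, z up, the work surface at z = 0. Lengths are in mm, angles in degrees, forces in N, time in s.
With the tool pointing down it reaches from about 350 to 850 mm from the base axis. Payload 8.1 kg.
Tool frame: the origin (TCP) lies at the very end of the fingers, on their centre line; the grasp point (between the pads) lies 19 mm behind it; z points along the fingers, y is the line along which they close (so a half turn about z gives the same grasp; the last joint's range is limited). The gripper opens to 85 mm and grips with 20 to 120 N. Pads are 22 mm wide; open, the fingers measure 114 mm over their backs; the gripper's body (76 mm by 85 mm) begins 54 mm behind the grasp point. The pads swing forward as they close: fully open they stand 13 mm farther back than shut.
Start: joints at [-68.835, 7.471, 85.268, -0, 87.261, -4.893], TCP at [263.589, -539.005, 231.292] pointing down, gripper open.
Joint ranges: [-169.43, 169.43], [-51.17, 129.36], [1.28, 143.12], [-76.62, 256.62], [0, 156.53], [-152.29, 152.29]. Speed limits (degrees/s): [136.94, 136.94, 159.86, 180, 180, 180].

## Interface

Orientations are given as [roll, pitch, yaw] about the fixed x, y, z axes, in that order (R = Rz(yaw) Ry(pitch) Rx(roll)).
In Python, from bench import status, viewer, job gives the robot as it stands.
- The arm moves only by the tool arm_command, never from a script. Its argument "targets" is a list that holds one entry, the list of rows, each a list of 7 numbers: the shift along the world's x, y, z in m, then the turn, a rotation vector about the world's x, y, z in rad, then the opening, from -1 (shut) to 1 (fully open). In form: [[[dx, dy, dz, rx, ry, rz, gripper], ...]]. A call has 1 to 10 rows; each row shifts and turns the commanded pose from where the row before left it; what a row does not reach is not made up. A row lasts 1/8 s, in which the tool goes at most 62.5 mm and 10.7 degrees, less where a joint would pass 70% of its speed; a pose out of reach is approached as far as the arm can. A call with a gripper value outside its range is refused whole. The fingers move at their own pace and stop on an object; "force" is the grip in N (left out, the last holds). Time passes only in rows, so rows that do not move let the fingers close. It gives the time, the measured TCP pose, the force, the opening and the grip force at its end, in the units of the state.
- status.sense(): the state, without advancing time (a new reading comes with each control period).
- viewer.snapshot(name): name is "scene" or "top"; returns the picture (384x512x3 uint8, red, green, blue); there is no depth.
- viewer.camera_model(name): a dict with "vertical_fov" (degrees; the focal length in pixels is half the picture's height over the tangent of half this angle, whatever the lens; pixels are square), "cx", "cy" (the principal point, pixels), "k1" (the pictures are not rectified: a ray, as slopes to the right and down, at radius r is drawn at 1 + k1 r^2 times it, then the intrinsics apply), "xyz" and "attitude" of the camera in the world. Camera axes: x right, y down, z forward; pixel columns grow to the right and rows downward; lengths in mm; the calibration is good to about 2 mm. A picture is of the moment at which its call begins. camera_model takes no time and is no camera call.
- job.hand_in(): hands the job in; it is judged then, once.
The state is a dict: "time": time; "joint_pos": joint angles; "qd": joint speeds; "joint_efforts": joint torques, N m; "tool_pos": TCP position; "tcp_rot": TCP orientation; "ft_force": force on the tool from outside, world axes, zero at the start; "wrist_torque": the same for the moment, N m; "finger_gap": finger opening in mm; "grip_force": force on a finger pad.
Only numpy, scipy, OpenCV 4.12 (cv2) and the standard library are available. Lean on these libraries where they do the work, as an engineer would, in place of code of your own. Each camera call takes 0.05 s, during which the arm holds its last target. There are 200 camera calls.

## Task

The pin vice lies in the groove of the wooden bench tray, behind the amber bottle, the white tube and the dust blower. First stand all three of these on the cork mat and leave the pin vice where it is until they are there; then lay the pin vice down flat in the channel of the separate tool rest, and only then put each of the three back into the very seat of the tray that it came from. Keep the three upright throughout, and do not disturb the watch case and the brass watch movement that lie near the work.

Things in the scene. Friction and masses are not known exactly. Their poses are not given: they have to be found in the camera images.
- bench_tray: fixed wooden tray plate, 118 (its x) by 197 (its y) by 14 mm high. Origin: centre of its underside, z up. Three round seats 58 mm across and 4 mm deep (floor 10 mm above the origin) have their centres at x = -22 mm, y = -63, 0 and +63 mm; behind them at x = +22.5 mm, y = 0 is a narrow groove 20 mm wide and 151 mm long along y, also 4 mm deep. Its -x side faces the robot, turned by up to 0.2 rad
- cork_mat: fixed flat cork mat, 90 (its x) by 190 (its y) by 4 mm, the place to park things. Origin: centre of its underside; its top is 4 mm above that. It lies either behind the tray or to the right of it, its x axis pointing roughly away from the robot. (Beware on the way in: the head of a fixed lamp hangs left of the work, from x 0.46 to 0.76, y 0.20 to 0.33, z 0.22 to 0.37 m)
- tool_rest: fixed wooden block, 60 (its x) by 187 (its y) by 14 mm high, with one channel in its top, 165 mm long along its y, 34 mm wide and 5 mm deep (channel floor 9 mm above the origin). Origin: centre of its underside. It lies in the other of the two places (right of the tray or behind it), its x axis pointing roughly away from the robot
- oil_bottle: small closed amber bottle with white cap, 31 mm across, 60 mm tall, about 60 g; barrel straight from about 5 to 40 mm above the base. Origin: centre of its base, z up along the bottle. Stands in one of the three seats of the tray at the start
- grease_tube: white tube standing on its orange cap, 26 mm (its x) by 33 mm (its y), 88 mm tall, about 30 g; the cap is 22 mm across and 12 mm high, the tube above it narrows in x towards a flat seam at the top and is best gripped across its x, 30 to 55 mm above the base. Origin: centre of its base, z up. Stands in another seat; its x axis is within 0.5 rad of the tray's x axis
- dust_blower: dust blower, a pale cone-shaped bulb 41 mm across and 34 mm high standing on its base with a black upright stem 12 mm across above it, 101 mm tall in all, about 40 g; can be gripped by the stem 50 to 95 mm above the base. Origin: centre of its base, z up along the stem. Stands in the remaining seat
- pin_vice: pin vice, a slim tool with turned wooden handle and steel collet, 140 mm long along its y, 16 mm wide and high, about 60 g, lying in the groove of the tray. Origin: middle of its underside, z up; it does not roll
- chrono_case: bystander: round grey watch case with black dial, 37 mm across, 10 mm high, lying behind the work. Origin: centre of its underside
- brass_movement: bystander: brass watch movement, 32 by 28 mm and 14 mm high, lying behind the work on the right. Origin: centre of its underside

How it is judged (in metres and radians):
On the way, in this order (a step that is already met when the one before it is completed fails the run):
1. bottle, tube and blower all stand upright on the cork mat while the pin vice still lies in its groove (x of oil_bottle in the frame of cork_mat between -0.045 and 0.045 m and y of oil_bottle in the frame of cork_mat between -0.095 and 0.095 m and z of each of oil_bottle, grease_tube, dust_blower in the frame of cork_mat below 0.01 m and angle between each of oil_bottle, grease_tube, dust_blower's own z axis and vertical below 0.15 rad and x of grease_tube in the frame of cork_mat between -0.045 and 0.045 m and y of grease_tube in the frame of cork_mat between -0.095 and 0.095 m and x of dust_blower in the frame of cork_mat between -0.045 and 0.045 m and y of dust_blower in the frame of cork_mat between -0.095 and 0.095 m and distance of pin_vice from where it was at the start of the episode below 0.02 m), for 0.2 s.
2. the pin vice lies in the channel of the tool rest while the three still stand on the mat (horizontal distance between pin_vice and tool_rest below 0.017 m and z of pin_vice in the frame of tool_rest below 0.0125 m and angle between the y axis of pin_vice and the y axis of tool_rest, either way round below 0.15 rad and linear speed of pin_vice below 0.02 m/s and x of oil_bottle in the frame of cork_mat between -0.045 and 0.045 m and y of oil_bottle in the frame of cork_mat between -0.095 and 0.095 m and z of each of oil_bottle, grease_tube, dust_blower in the frame of cork_mat below 0.01 m and angle between each of oil_bottle, grease_tube, dust_blower's own z axis and vertical below 0.15 rad and x of grease_tube in the frame of cork_mat between -0.045 and 0.045 m and y of grease_tube in the frame of cork_mat between -0.095 and 0.095 m and x of dust_blower in the frame of cork_mat between -0.045 and 0.045 m and y of dust_blower in the frame of cork_mat between -0.095 and 0.095 m), for 0.2 s.
At the end, for the whole second after the job is handed in: bottle, tube and blower stand upright (0.1 rad), each within 15 mm of where it stood at the start; the pin vice lies flat in the tool rest's channel, middle within 17 mm of the rest's middle, along it within 0.15 rad; watch case and brass movement moved under 20 mm; all released and at rest (distance of each of oil_bottle, grease_tube, dust_blower from where it was at the start of the episode below 0.015 m and angle between each of oil_bottle, grease_tube, dust_blower's own z axis and vertical below 0.1 rad and linear speed of each of oil_bottle, grease_tube, dust_blower, pin_vice below 0.02 m/s and horizontal distance between pin_vice and tool_rest below 0.017 m and z of pin_vice in the frame of tool_rest below 0.0125 m and angle between the y axis of pin_vice and the y axis of tool_rest, either way round below 0.15 rad and distance of each of chrono_case, brass_movement from where it was at the start of the episode below 0.02 m); the robot touches nothing.
It fails at once if the amber bottle is tipped over (angle between oil_bottle's own z axis and vertical above 0.7 rad).
It fails at once if the white tube is tipped over (angle between grease_tube's own z axis and vertical above 0.7 rad).
It fails at once if the dust blower is tipped over (angle between dust_blower's own z axis and vertical above 0.7 rad).
It fails at once if a bystander is pushed more than 20 mm (distance of any of chrono_case, brass_movement from where it was at the start of the episode above 0.02 m).
It also fails if it takes over 144 s, if anything falls off the work surface, if the arm or the gripper's body presses on something with over 40 N, if the wrist force passes 120 N, or if a joint passes its speed limit or range.

## Working session

There is one attempt and no reset: what is moved stays moved. The work goes in short steps, Python scripts to look and compute and a tool call to move; the robot and the scene stay as the last step left them, time stands still between calls to the robot, and variables do not carry over. Pictures are saved under pics/ and viewed, at most 14 in all, crops included, and the job is handed in when it is done.

Besides the shell and the picture viewer there is one more tool, called after "Call:" by a JSON object that holds its "method" and its "body", one argument or row to a line. arm_command: Moves the arm, as the interface text tells. Its arguments: {"type":"object","properties":{"targets":{"type":"array"},"force":{"type":"number"}},"required":["targets"]}

```bash
ls; mkdir -p pics; python3 - <<'E'
from bench import status, viewer
import cv2
for n in("scene","top"):
    cv2.imwrite(f"pics/{n}0.png",viewer.snapshot(n)[:,:,::-1]); print(viewer.camera_model(n))
print(status.sense())
E
```

```text
pics
{'vertical_fov': 47.64308607600373, 'cx': 257.928797861995, 'cy': 194.3994233424712, 'k1': -0.16656568519622594, 'xyz': array([ 234.18949667, -808.73578191,  512.67701432]), 'attitude': array([-123.93604535,    0.4051855 ,  -30.2260338 ])}
{'vertical_fov': 50.31318211446131, 'cx': 252.55950899307823, 'cy': 200.65984413980908, 'k1': -0.04009932248885846, 'xyz': array([ 457.841974  , -211.05458504,  904.32396245]), 'attitude': array([-170.32408467,    0.50985397,  -89.25834216])}
{'time': 0.1, 'joint_pos': array([-6.88346868e+01,  7.51224755e+00,  8.53254863e+01, -4.89034812e-04,
        8.72623286e+01, -4.89348598e+00]), 'qd': array([-0.04461024, -0.16374099, -0.11006564,  0.05641569, -0.00571883,
       -0.1075506 ]), 'joint_efforts': array([ 1.14591126e-03, -5.70950246e+01, -5.01942515e+01, -1.41330361e-04,
        8.14178435e-03, -7.45347643e-05]), 'tool_pos': array([ 263.40087789, -538.51326041,  230.31060482]), 'tcp_rot': array([-1.79900261e+02, -8.04903777e-03,  2.60588159e+01]), 'ft_force': array([ 0.94906296, -0.5238347 ,  0.10035172]), 'wrist_torque': array([-0.03386122, -0.05020681,  0.00873768]), 'grip_force': 0.0, 'finger_gap': 84.9983617824724}
```

View pics/scene0.png

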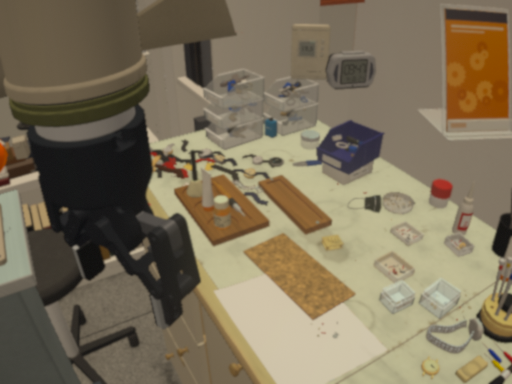

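View pics/top0.png

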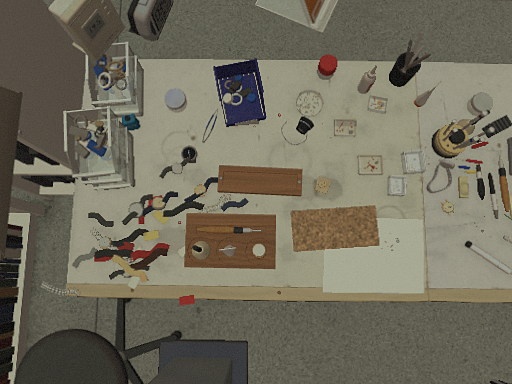

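The scene view shows the tray at about (222,208) with blower, tube and bottle. The rest is at (295,203), the mat at (298,272) and the brass movement at (331,243). In the top view the tray spans (185–276, 215–268), the rest (218–302, 166–195) and the mat (291–379, 206–250). The watch case is at (190,154) and the brass movement at (321,185). I'll enlarge both.

```bash
cat > h.py <<'E'
import numpy as np, cv2
from scipy.spatial.transform import Rotation as R
from bench import status, viewer
def cam(n):
    c=viewer.camera_model(n); f=192/np.tan(np.radians(c['vertical_fov'])/2)
    return c,f,R.from_euler('xyz',c['attitude'],degrees=True).as_matrix()
def ray(n,uv):
    c,f,M=cam(n); d=np.array([(uv[0]-c['cx'])/f,(uv[1]-c['cy'])/f]); s=d.copy()
    for _ in range(20): s=d/(1+c['k1']*(s@s))
    return c['xyz'],M@np.array([*s,1.])
def plane(n,uv,z):
    o,d=ray(n,uv); return o+d*(z-o[2])/d[2]
def tri(ua,ub):   # scene, top -> point, miss
    o1,d1=ray('scene',ua);o2,d2=ray('top',ub)
    t=np.linalg.lstsq(np.c_[d1,-d2],o2-o1,rcond=None)[0]
    p,q=o1+d1*t[0],o2+d2*t[1]; return (p+q)/2,np.linalg.norm(p-q)
def proj(n,P):
    c,f,M=cam(n); v=M.T@(np.asarray(P,float)-c['xyz']); s=v[:2]/v[2]; s=s*(1+c['k1']*(s@s))
    return s*f+[c['cx'],c['cy']]
def crop(img,x0,y0,w,h,k,name):
    c=cv2.resize(img[y0:y0+h,x0:x0+w],None,fx=k,fy=k,interpolation=cv2.INTER_CUBIC)
    for x in range(-(-x0//10)*10,x0+w,10): cv2.putText(c,str(x),((x-x0)*k,8),0,.3,(0,255,0));cv2.line(c,((x-x0)*k,10),((x-x0)*k,16),(0,255,0))
    for y in range(-(-y0//10)*10,y0+h,10): cv2.putText(c,str(y),(0,(y-y0)*k+3),0,.3,(0,255,0));cv2.line(c,(20,(y-y0)*k),(26,(y-y0)*k),(0,255,0))
    cv2.imwrite(name,c)
E
python3 - <<'E'
from h import *
crop(cv2.imread('pics/top0.png'),180,155,120,120,5,'pics/t1.png')
crop(cv2.imread('pics/scene0.png'),170,150,190,140,4,'pics/s1.png')
E
```

```text
(no output)
```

View pics/t1.png

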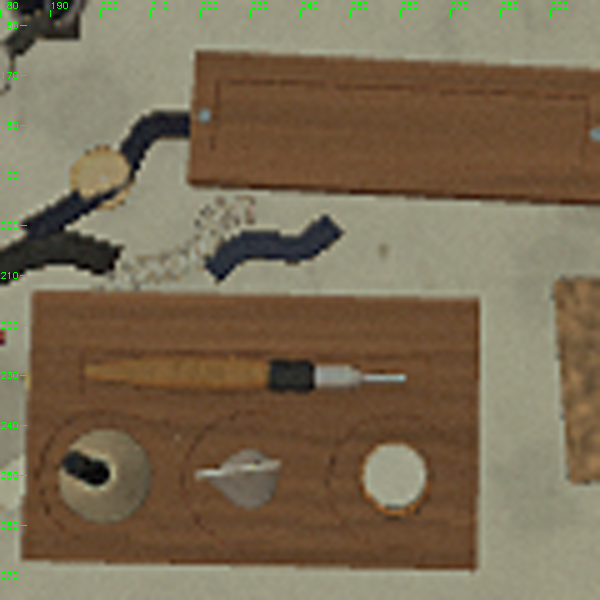

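View pics/s1.png

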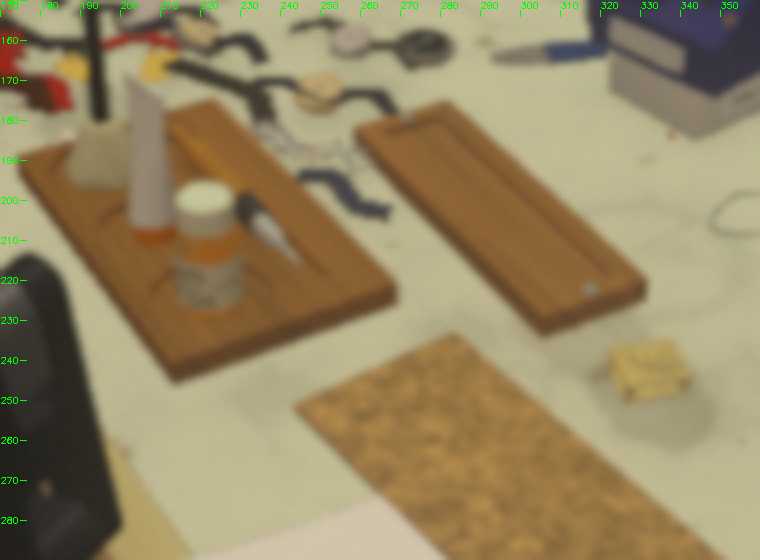

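The crops show the following:
- **Tray seats, left to right in the top view:** blower, with stem top near (194,247); tube, with its seam from (219,249.5) to (236,247); bottle, with cap centre near (258.5,249.5).
- **Pin vice:** from (196.5,229) to (261,230), tip to the right.
- **Scene view:** cap at (221,198.5), tube seam at (206,171), stem at x≈193.

Next I'll measure.

```bash
cat > meas.py <<'E'
from h import *
T=cv2.imread('pics/top0.png');S=cv2.imread('pics/scene0.png')
def big(I,roi,lo,hi,k=5):
    x0,y0,w,h=roi; H=cv2.cvtColor(cv2.resize(I[y0:y0+h,x0:x0+w],None,fx=4,fy=4,interpolation=cv2.INTER_CUBIC),cv2.COLOR_BGR2HSV)
    m=cv2.morphologyEx(cv2.inRange(H,lo,hi),cv2.MORPH_CLOSE,np.ones((k,k)))
    c=max(cv2.findContours(m,0,2)[0],key=cv2.contourArea); return c,lambda p:(np.asarray(p,float)+.5)/4-.5+[x0,y0]
def quad(I,roi,lo,hi,k=15):
    c,f=big(I,roi,lo,hi,k); hl=cv2.convexHull(c); e=.01
    while len(q:=cv2.approxPolyDP(hl,e*cv2.arcLength(hl,True),True))>4: e+=.005
    return f(q[:,0])
W=((3,70,40),(18,255,200))
for nm,roi,z,lo,hi in(('tray',(178,208,106,66),14,*W),('rest',(210,158,100,44),14,*W),('mat',(284,200,102,56),4,(8,75,60),(20,255,255))):
    q=quad(T,roi,lo,hi); P=np.array([plane('top',u,z) for u in q])[:,:2]
    c=P.mean(0); P=P[np.argsort(np.arctan2(*(P-c).T[::-1]))]   # order by angle: --, +-, ++, -+
    yv=(P[2]+P[3]-P[0]-P[1])/2; xv=(P[1]+P[2]-P[0]-P[3])/2
    print(nm,q.round(1).tolist(),'c',c.round(1),'size',np.linalg.norm(xv).round(1),np.linalg.norm(yv).round(1),'yaw',np.degrees([np.arctan2(-yv[0],yv[1]),np.arctan2(xv[1],xv[0])]).round(2))
    print('   scene px',[proj('scene',[*p,z]).round(1).tolist() for p in P])
E
python3 meas.py
python3 - <<'E'
from h import *
for nm,a,b in(('cap',(220.8,198.6),(258.4,249.6)),('tube seam mid',(206,171.5),(227.2,248.4))): print(nm,*tri(a,b))
s=[plane('top',u,98) for u in((218.8,249.6),(235.6,247.2))]; print(s)
s=[plane('top',u,18) for u in((196.5,229),(260.8,230.2))]; print('vice',s)
print('bystanders',plane('top',(190,154),5),plane('top',(321,185),7))
print('stem top',plane('top',(193.9,247.3),111), 'bulb', plane('top',(200.5,250),15), 'cap60', plane('top',(258.4,249.6),70))
E
```

```text
tray [[185.9, 213.6], [274.9, 214.1], [275.1, 267.9], [184.1, 266.6]] c [ 521.5 -153. ] size 116.0 196.1 yaw [0.18 0.43]
   scene px [[213.8, 239.8], [269.2, 219.3], [222.6, 173.5], [174.0, 188.2]]
rest [[211.6, 181.9], [218.9, 164.9], [302.1, 168.9], [300.6, 195.6]] c [ 661.5 -213.1] size 50.9 193.2 yaw [ -5.37 -10.7 ]
   scene px [[304.7, 228.2], [332.0, 219.0], [282.0, 174.1], [263.2, 175.8]]
mat [[374.9, 205.6], [378.4, 245.1], [293.6, 250.9], [290.6, 210.9]] c [ 552.1 -382.8] size 88.3 187.8 yaw [4.35 3.55]
   scene px [[311.8, 317.4], [355.0, 292.8], [283.3, 232.0], [243.2, 250.0]]
cap [ 499.20896993 -214.87028506   69.00217554] 0.4396757160073203
tube seam mid [ 499.73283748 -153.24943171   94.18815089] 0.0006494490269514199
[array([ 496.97217773, -137.06397323,   98.        ]), array([ 502.09635401, -169.98294574,   98.        ])]
vice [array([544.83537218, -79.9070327 ,  18.        ]), array([ 543.95433903, -219.95810096,   18.        ])]
bystanders [717.46539587 -56.87858869   5.        ] [ 648.06846926 -353.96978093    7.        ]
stem top [500.1160573  -89.86551736 111.        ] bulb [499.60093745 -89.75303053  15.        ] cap60 [ 499.36320266 -214.94850097   70.        ]
```

The measurements agree with each other:
- **Tray:** centre (521.5,-153), yaw about 0.3°. The seats are then at x 499.5 and y -216, -153 and -90, which match the bottle, tube and blower measurements.
- **Bottle:** the two-view cap height is 69 mm against an expected 70.
- **Vice:** middle about (544.4,-150), 140 mm long.

The rest mask was spoiled by the blue strap, so I'll redo that later. I'll start with the bottle, approaching with the fingers closing along x.

Call:
{"method": "arm_command", "body": {
  "targets": [
    [[0.0236, 0.0324, -0.005, 0, 0, 0.1115, 0.3], [0.0236, 0.0324, -0.005, 0, 0, 0.1115, 0.3], [0.0236, 0.0324, -0.005, 0, 0, 0.1115, 0.3], [0.0236, 0.0324, -0.005, 0, 0, 0.1115, 0.3], [0.0236, 0.0324, -0.005, 0, 0, 0.1115, 0.3], [0.0236, 0.0324, -0.005, 0, 0, 0.1115, 0.3], [0.0236, 0.0324, -0.005, 0, 0, 0.1115, 0.3], [0.0236, 0.0324, -0.005, 0, 0, 0.1115, 0.3], [0.0236, 0.0324, -0.005, 0, 0, 0.1115, 0.3], [0, 0, 0, 0, 0, 0, 0.3]]
  ],
  "force": 30
}}

```text
time: 1.35
tool_pos: [476.7, -244.9, 185.2]
tcp_rot: [-179.9, -0.1, 83.8]
ft_force: [-1.4, -1.0, 0.8]
finger_gap: 55.6
grip_force: 0.0
```

```bash
python3 - <<'E'
from h import *
q=[(302.1,168.9),(300.6,195.6),(217.2,191.8),(218.6,164.6)]  # rest corners, left pair read off the crop
P=np.array([plane('top',u,14) for u in q])[:,:2]; print(P.round(1),P.mean(0))
a,b=P[3]-P[0],P[2]-P[1]; print(np.linalg.norm(a),np.linalg.norm(b),np.degrees([np.arctan2(-v[0],v[1]) for v in(a,b)]), np.linalg.norm(P[0]-P[1]),np.linalg.norm(P[3]-P[2]))
for nm,s,t in(('rest far left',(281.6,174.6),(218.6,164.6)),('rest far right',(331.4,220.4),(302.1,168.9)),('rest near right',(305,230.3),(300.6,195.6)),('mat near left',(242.9,250.9),(293.6,250.9)),('mat far left',(282.6,232.9),(290.6,210.9)),('tray near right',(213.5,241.5),(275.1,267.9)),('tray far right',(268.8,219.8),(275,214.1))): print(nm,*tri(s,t))
E
```

```text
[[ 682.9 -311.1]
 [ 622.1 -307.3]
 [ 628.6 -122.4]
 [ 690.8 -123.8]] [ 656.10466362 -216.1724208 ]
187.45620954133028 185.02179295203345 [-2.41738481 -2.00747194] 60.922751893623705 62.245856343498296
rest far left [ 690.72103365 -123.37765621   12.13830716] 1.2615603921491674
rest far right [ 682.95663903 -311.04725473   10.85004477] 1.6629931850293178
rest near right [ 622.89110634 -307.7902744     9.10880898] 0.2590316519810257
mat near left [ 500.5110218  -292.34842659    2.08540455] 0.6898916375296227
mat far left [ 588.71097165 -285.76364725    2.00532841] 1.5133541609716283
tray near right [ 463.06911944 -251.56913533   10.17718557] 0.7882165405970766
tray far right [ 579.75283004 -250.63044361   13.12138852] 1.1457009198606518
```

The rest now comes out at centre (656,-216), yaw about -2.2°, size 61×186. The two-view heights are within 2–5 mm of the nominal 14 and 4. Next is the descent to the bottle.

Call:
{"method": "arm_command", "body": {
  "targets": [
    [[0.0114, 0.015, 0, 0, 0, 0.054, 0.3], [0.0113, 0.0149, 0, 0, 0, 0.054, 0.3], [0, 0, -0.03, 0, 0, 0, 0.3], [0, 0, -0.03, 0, 0, 0, 0.3], [0, 0, -0.03, 0, 0, 0, 0.3], [0, 0, -0.02, 0, 0, 0, 0.3], [0, 0, -0.02, 0, 0, 0, 0.3], [0, 0, -0.015, 0, 0, 0, 0.3], [0, 0, -0.016, 0, 0, 0, 0.3], [0, 0, 0, 0, 0, 0, 0.3]]
  ]
}}

```text
time: 2.6
tool_pos: [497.8, -216.9, 23.8]
tcp_rot: [-179.9, -0.1, 89.8]
ft_force: [-0.4, 0.1, 0.3]
finger_gap: 55.8
grip_force: 0.0
```

```bash
python3 - <<'E'
from h import *
S=viewer.snapshot('scene')[:,:,::-1];T=viewer.snapshot('top')[:,:,::-1]
crop(S,150,110,150,150,4,'pics/s2.png')
print(status.sense()['tool_pos'],status.sense()['ft_force'])
E
```

```text
[ 498.90854275 -217.61874165   25.57923444] [0.96592904 0.54203066 0.61965387]
```

View pics/s2.png

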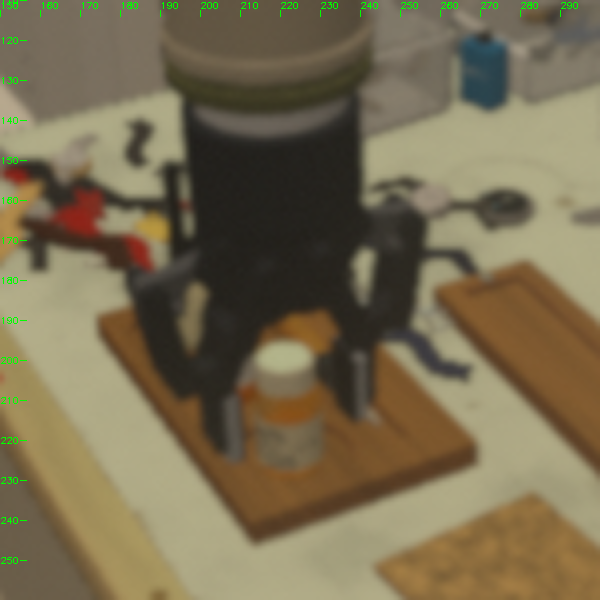

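The bottle stands centred between the fingers, at x 213–232 in the picture. Closing and lifting.

Call:
{"method": "arm_command", "body": {
  "targets": [
    [[0, 0, 0, 0, 0, 0, -0.6], [0, 0, 0, 0, 0, 0, -0.6], [0, 0, 0, 0, 0, 0, -0.6], [0, 0, 0, 0, 0, 0, -0.6], [0, 0, 0.01, 0, 0, 0, -0.6], [0, 0, 0.02, 0, 0, 0, -0.6], [0, 0, 0.02, 0, 0, 0, -0.6], [0, 0, 0, 0, 0, 0, -0.6]]
  ],
  "force": 35
}}

```text
time: 3.7
tool_pos: [500.2, -218.3, 77.5]
tcp_rot: [179.8, 0.1, 89.7]
ft_force: [0.8, -0.1, -0.2]
finger_gap: 29.0
grip_force: 34.8
```

Call:
{"method": "arm_command", "body": {
  "targets": [
    [[0.0095, -0.038, 0, 0, 0, 0, -0.6], [0.0095, -0.038, 0, 0, 0, 0, -0.6], [0.0095, -0.038, 0, 0, 0, 0, -0.6], [0.0095, -0.038, 0, 0, 0, 0, -0.6], [0.0095, -0.038, 0, 0, 0, 0, -0.6], [0.0095, -0.038, 0, 0, 0, 0, -0.6], [0, 0, -0.02, 0, 0, 0, -0.6], [0, 0, -0.02, 0, 0, 0, -0.6], [0, 0, -0.01, 0, 0, 0, -0.6], [0, 0, 0, 0, 0, 0, -0.6]]
  ]
}}

```text
time: 4.95
tool_pos: [554.8, -443.6, 23.2]
tcp_rot: [-179.9, -0.1, 89.8]
ft_force: [-0.2, 0.1, -1.2]
finger_gap: 29.3
grip_force: 34.8
```

```bash
python3 - <<'E'
from h import *
S=viewer.snapshot('scene')[:,:,::-1];crop(S,230,150,150,150,4,'pics/s3.png')
print(np.mean([(viewer.snapshot('top'),status.sense()['tool_pos'])[1] for _ in range(6)],0))
E
```

```text
[ 556.28129514 -445.67879443   26.40480329]
```

View pics/s3.png

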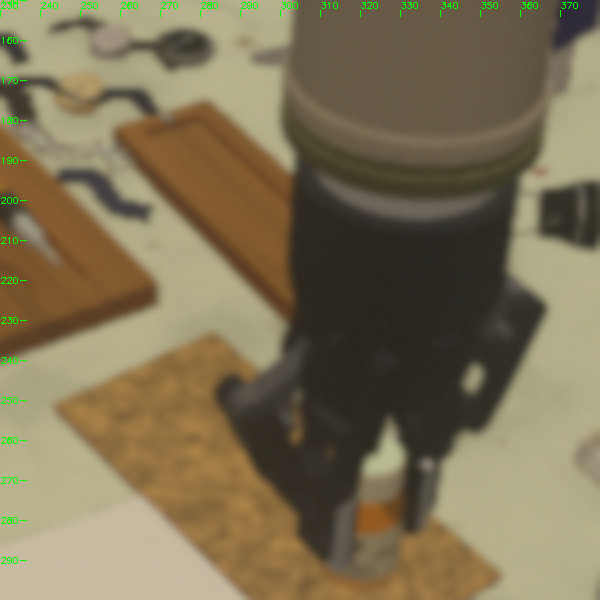

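The bottle hangs upright just above the mat, with its base near (322,294). Lowering gently and watching the force.

Call:
{"method": "arm_command", "body": {
  "targets": [
    [[0, 0, -0.003, 0, 0, 0, -0.6], [0, 0, -0.002, 0, 0, 0, -0.6], [0, 0, -0.001, 0, 0, 0, -0.6], [0, 0, 0, 0, 0, 0, -0.6]]
  ]
}}

```text
time: 5.8
tool_pos: [555.7, -445.6, 20.5]
tcp_rot: [-180.0, 0.0, 89.7]
ft_force: [-4.2, 4.2, 8.7]
finger_gap: 29.4
grip_force: 35.7
```

Call:
{"method": "arm_command", "body": {
  "targets": [
    [[0, 0, 0, 0, 0, 0, 0.3], [0, 0, 0, 0, 0, 0, 0.3], [0, 0, 0, 0, 0, 0, 0.3], [0, 0, 0.02, 0, 0, 0, 0.3], [0, 0, 0.03, 0, 0, 0, 0.3], [0, 0, 0.03, 0, 0, 0, 0.3], [0, 0, 0.03, 0, 0, 0, 0.3], [0, 0, 0, 0, 0, 0, 0.3]]
  ]
}}

```text
time: 6.8
tool_pos: [557.8, -447.4, 135.3]
tcp_rot: [179.6, 0.3, 89.7]
ft_force: [0.7, 0.0, 0.7]
finger_gap: 55.4
grip_force: 0.0
```

Call:
{"method": "arm_command", "body": {
  "targets": [
    [[-0.008, 0.0417, 0.002, 0, 0, 0.022, 0.3], [-0.008, 0.0417, 0.002, 0, 0, 0.022, 0.3], [-0.008, 0.0417, 0.002, 0, 0, 0.022, 0.3], [-0.008, 0.0417, 0.002, 0, 0, 0.022, 0.3], [-0.008, 0.0417, 0.002, 0, 0, 0.022, 0.3], [-0.008, 0.0417, 0.002, 0, 0, 0.022, 0.3], [-0.008, 0.0417, 0.002, 0, 0, 0.022, 0.3], [0, 0, 0, 0, 0, 0, 0.3], [0, 0, 0, 0, 0, 0, 0.3]]
  ]
}}

```text
time: 7.92
tool_pos: [499.7, -153.9, 143.3]
tcp_rot: [180.0, 0.0, 98.6]
ft_force: [0.6, -1.0, -0.2]
finger_gap: 55.6
grip_force: 0.0
```

```bash
python3 - <<'E'
from h import *
T=viewer.snapshot('top')[:,:,::-1];S=viewer.snapshot('scene')[:,:,::-1]
cv2.imwrite('pics/x.png',S)
crop(S,150,100,190,140,4,'pics/s4.png'); cv2.imwrite('pics/T4.png',T)
print(np.mean([(viewer.snapshot('top'),status.sense()['tool_pos'])[1] for _ in range(6)],0),status.sense()['tcp_rot'])
E
```

```text
[ 499.68159621 -154.36532004  143.14563865] [-1.79986369e+02 -7.89391610e-03  9.85200637e+01]
```

View pics/x.png

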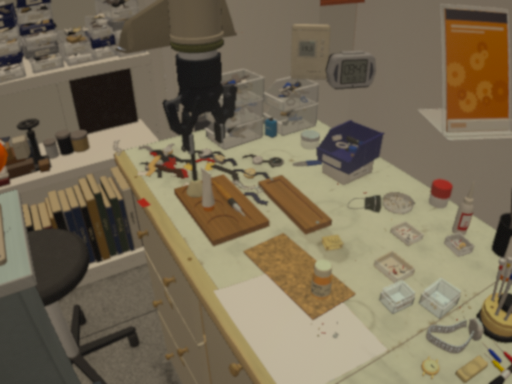

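The bottle stands upright on the mat at (322,278). The arm is above the tube, which is next.

Call:
{"method": "arm_command", "body": {
  "targets": [
    [[0, 0.001, -0.03, 0, 0, 0, 0.3], [0, 0, -0.03, 0, 0, 0, 0.3], [0, 0, -0.02, 0, 0, 0, 0.3], [0, 0, -0.015, 0, 0, 0, 0.3], [0, 0, -0.012, 0, 0, 0, 0.3], [0, 0, 0, 0, 0, 0, 0.3], [0, 0, 0, 0, 0, 0, -0.8], [0, 0, 0, 0, 0, 0, -0.8], [0, 0, 0, 0, 0, 0, -0.8], [0, 0, 0, 0, 0, 0, -0.8]]
  ],
  "force": 25
}}

```text
time: 9.57
tool_pos: [500.4, -152.9, 37.2]
tcp_rot: [179.9, 0.0, 98.6]
ft_force: [-0.9, 0.5, 4.5]
finger_gap: 18.5
grip_force: 24.4
```

Call:
{"method": "arm_command", "body": {
  "targets": [
    [[0, 0, 0, 0, 0, 0, -0.8], [0, 0, 0.01, 0, 0, 0, -0.8], [0, 0, 0.02, 0, 0, 0, -0.8], [0, 0, 0.02, 0, 0, 0, -0.8], [0, 0, 0, 0, 0, 0, -0.8], [0, 0, 0, 0, 0, 0, -0.8]]
  ]
}}

```text
time: 10.32
tool_pos: [499.3, -152.4, 85.7]
tcp_rot: [-180.0, -0.0, 98.6]
ft_force: [-0.5, -0.1, -0.6]
finger_gap: 18.3
grip_force: 24.1
```

```bash
python3 - <<'E'
from h import *
S=viewer.snapshot('scene')[:,:,::-1];crop(S,150,110,130,130,4,'pics/s5.png')
print(np.mean([(viewer.snapshot('top'),status.sense()['tool_pos'])[1] for _ in range(6)],0),status.sense()['tcp_rot'])
E
```

```text
[ 499.0808637  -152.35493809   85.38269827] [-1.79956305e+02 -2.55312906e-02  9.85626417e+01]
```

View pics/s5.png

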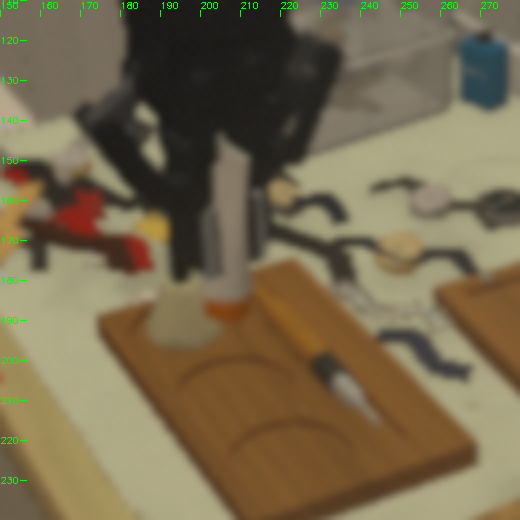

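The tube is held upright, with its orange cap clear of the tray at (207,187). On to the mat.

Call:
{"method": "arm_command", "body": {
  "targets": [
    [[0.0087, -0.0384, 0, 0, 0, 0, -0.8], [0.0087, -0.0384, 0, 0, 0, 0, -0.8], [0.0087, -0.0384, 0, 0, 0, 0, -0.8], [0.0087, -0.0384, 0, 0, 0, 0, -0.8], [0.0087, -0.0384, 0, 0, 0, 0, -0.8], [0.0087, -0.0384, 0, 0, 0, 0, -0.8], [0, 0, -0.02, 0, 0, 0, -0.8], [0, 0, -0.02, 0, 0, 0, -0.8], [0, 0, -0.01, 0, 0, 0, -0.8], [0, 0, 0, 0, 0, 0, -0.8]]
  ]
}}

```text
time: 11.92
tool_pos: [550.9, -381.3, 34.4]
tcp_rot: [-179.9, -0.1, 98.6]
ft_force: [-0.4, -0.6, 0.1]
finger_gap: 18.6
grip_force: 24.1
```

Call:
{"method": "arm_command", "body": {
  "targets": [
    [[0, 0, -0.003, 0, 0, 0, -0.8], [0, 0, -0.001, 0, 0, 0, -0.8], [0, 0, -0.001, 0, 0, 0, -0.8], [0, 0, 0, 0, 0, 0, -0.8]]
  ]
}}

```text
time: 12.42
tool_pos: [552.0, -383.1, 31.6]
tcp_rot: [180.0, 0.0, 98.6]
ft_force: [-0.5, -0.2, 0.3]
finger_gap: 18.5
grip_force: 24.1
```

Call:
{"method": "arm_command", "body": {
  "targets": [
    [[0, 0, -0.001, 0, 0, 0, -0.8], [0, 0, 0, 0, 0, 0, -0.8]]
  ]
}}

```text
time: 12.68
tool_pos: [552.2, -383.5, 31.3]
tcp_rot: [180.0, 0.1, 98.6]
ft_force: [-2.0, 0.8, 4.9]
finger_gap: 18.3
grip_force: 25.0
```

Call:
{"method": "arm_command", "body": {
  "targets": [
    [[0, 0, 0, 0, 0, 0, 0.3], [0, 0, 0, 0, 0, 0, 0.3], [0, 0, 0, 0, 0, 0, 0.3], [0, 0, 0.02, 0, 0, 0, 0.3], [0, 0, 0.03, 0, 0, 0, 0.3], [0, 0, 0.03, 0, 0, 0, 0.3], [0, 0, 0.03, 0, 0, 0, 0.3], [0, 0, 0.01, 0, 0, 0, 0.3]]
  ]
}}

```text
time: 13.68
tool_pos: [553.4, -384.2, 154.7]
tcp_rot: [179.8, 0.2, 98.6]
ft_force: [-0.1, -0.1, -0.3]
finger_gap: 55.3
grip_force: 0.0
```

Call:
{"method": "arm_command", "body": {
  "targets": [
    [[-0.0065, 0.0366, 0.002, 0, 0, -0.019, 0.3], [-0.0065, 0.0366, 0.002, 0, 0, -0.019, 0.3], [-0.0065, 0.0366, 0.002, 0, 0, -0.019, 0.3], [-0.0065, 0.0366, 0.002, 0, 0, -0.019, 0.3], [-0.0065, 0.0366, 0.002, 0, 0, -0.019, 0.3], [-0.0065, 0.0366, 0.002, 0, 0, -0.019, 0.3], [-0.0065, 0.0366, 0.002, 0, 0, -0.019, 0.3], [-0.0065, 0.0366, 0.002, 0, 0, -0.019, 0.3], [0, 0, 0, 0, 0, 0, 0.3], [0, 0, 0, 0, 0, 0, 0.3]]
  ]
}}

```text
time: 14.92
tool_pos: [499.9, -90.4, 166.2]
tcp_rot: [-180.0, 0.0, 89.9]
ft_force: [-0.3, -0.4, 0.1]
finger_gap: 55.5
grip_force: 0.0
```

```bash
python3 - <<'E'
from h import *
S=viewer.snapshot('scene')[:,:,::-1];crop(S,150,100,200,150,4,'pics/s6.png')
print(np.mean([(viewer.snapshot('top'),status.sense()['tool_pos'])[1] for _ in range(6)],0),status.sense()['tcp_rot'])
E
```

```text
[499.8789194  -90.94112545 166.13317662] [-1.79982448e+02 -1.91461228e-03  8.98082147e+01]
```

View pics/s6.png

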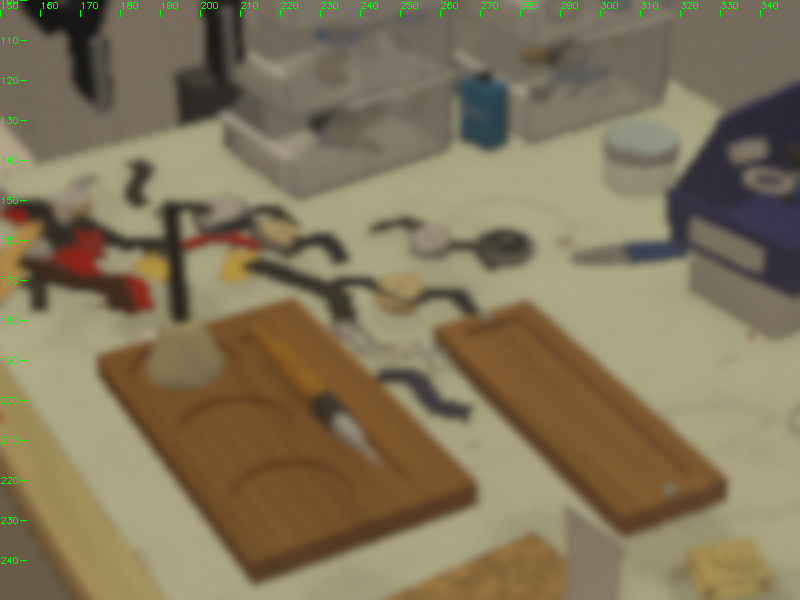

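The blower stands at (195,188), with its stem top at (193,151). The tube is seen on the mat near (302,235). Checking the stem-top height before the grasp.

```bash
python3 -c "
from h import *
print(tri((192.7,151),(193.9,247.3)))"
```

```text
(array([500.57761793, -89.58576809, 108.38110355]), np.float64(0.6874966363943675))
```

Call:
{"method": "arm_command", "body": {
  "targets": [
    [[0, 0, -0.03, 0, 0, 0, 0.3], [0, 0, -0.03, 0, 0, 0, 0.3], [0, 0, -0.02, 0, 0, 0, 0.3], [0, 0, -0.02, 0, 0, 0, 0.3], [0, 0, 0, 0, 0, 0, 0.3], [0, 0, 0, 0, 0, 0, -1], [0, 0, 0, 0, 0, 0, -1], [0, 0, 0, 0, 0, 0, -1], [0, 0, 0, 0, 0, 0, -1], [0, 0, 0, 0, 0, 0, -1]]
  ]
}}

```text
time: 16.52
tool_pos: [500.6, -90.4, 67.2]
tcp_rot: [179.9, 0.0, 89.9]
ft_force: [-0.1, 0.6, 5.6]
finger_gap: 9.0
grip_force: 29.0
```

Call:
{"method": "arm_command", "body": {
  "targets": [
    [[0, 0, 0.01, 0, 0, 0, -1], [0, 0, 0.02, 0, 0, 0, -1], [0, 0, 0.02, 0, 0, 0, -1], [0, 0, 0, 0, 0, 0, -1], [0, 0, 0, 0, 0, 0, -1]]
  ]
}}

```text
time: 17.15
tool_pos: [499.4, -90.1, 115.6]
tcp_rot: [-180.0, -0.0, 89.9]
ft_force: [-0.2, -0.0, -1.4]
finger_gap: 9.2
grip_force: 28.3
```

Call:
{"method": "arm_command", "body": {
  "targets": [
    [[0.008, -0.0388, 0, 0, 0, 0, -1], [0.008, -0.0388, 0, 0, 0, 0, -1], [0.008, -0.0388, 0, 0, 0, 0, -1], [0.008, -0.0388, 0, 0, 0, 0, -1], [0.008, -0.0388, 0, 0, 0, 0, -1], [0.008, -0.0388, 0, 0, 0, 0, -1], [0, 0, -0.02, 0, 0, 0, -1], [0, 0, -0.02, 0, 0, 0, -1], [0, 0, -0.01, 0, 0, 0, -1], [0, 0, 0, 0, 0, 0, -1]]
  ]
}}

```text
time: 18.4
tool_pos: [546.9, -321.4, 64.4]
tcp_rot: [-179.8, -0.1, 89.9]
ft_force: [-0.3, 0.4, -0.7]
finger_gap: 8.9
grip_force: 28.3
```

Call:
{"method": "arm_command", "body": {
  "targets": [
    [[0, 0, -0.003, 0, 0, 0, -1], [0, 0, -0.002, 0, 0, 0, -1], [0, 0, -0.001, 0, 0, 0, -1], [0, 0, 0, 0, 0, 0, -1]]
  ]
}}

```text
time: 18.9
tool_pos: [548.4, -323.2, 61.3]
tcp_rot: [179.9, 0.0, 89.9]
ft_force: [-1.6, 1.3, 5.0]
finger_gap: 9.5
grip_force: 29.0
```

Contact at 5 N. Releasing, rising and moving over the vice.

Call:
{"method": "arm_command", "body": {
  "targets": [
    [[0, 0, 0, 0, 0, 0, 0.0], [0, 0, 0, 0, 0, 0, 0.0], [0, 0, 0, 0, 0, 0, 0.0], [0, 0, 0.02, 0, 0, 0, 0.0], [0, 0, 0.03, 0, 0, 0, 0.0], [0, 0, 0.03, 0, 0, 0, 0.0], [0, 0, 0, 0, 0, 0, 0.0], [0, 0, 0, 0, 0, 0, 0]]
  ]
}}

```text
time: 19.9
tool_pos: [548.0, -323.1, 140.8]
tcp_rot: [180.0, 0.0, 89.9]
ft_force: [-0.5, 0.9, -0.5]
finger_gap: 42.7
grip_force: 0.0
```

Call:
{"method": "arm_command", "body": {
  "targets": [
    [[-0.0009, 0.0432, 0, 0, 0, 0, 0.0], [-0.0009, 0.0432, 0, 0, 0, 0, 0.0], [-0.0009, 0.0432, 0, 0, 0, 0, 0.0], [-0.0009, 0.0432, 0, 0, 0, 0, 0.0], [0, 0, 0, 0, 0, 0, 0.0], [0, 0, 0, 0, 0, 0, 0.0]]
  ]
}}

```text
time: 20.65
tool_pos: [543.9, -150.4, 139.6]
tcp_rot: [-179.9, 0.0, 89.9]
ft_force: [-0.1, 0.0, -0.5]
finger_gap: 42.7
grip_force: 0.0
```

```bash
python3 - <<'E'
from h import *
S=viewer.snapshot('scene')[:,:,::-1];T=viewer.snapshot('top')[:,:,::-1]
cv2.imwrite('pics/s7.png',S); cv2.imwrite('pics/T7.png',T)
print(np.mean([(viewer.snapshot('top'),status.sense()['tool_pos'])[1] for _ in range(6)],0),status.sense()['tcp_rot'])
a=cv2.resize(T[190:290,180:400],None,fx=3,fy=3,interpolation=2); b=cv2.resize(S[140:320,160:380],None,fx=3,fy=3,interpolation=2)
cv2.imwrite('pics/c7.png',cv2.resize(np.vstack([a,b]),None,fx=.7,fy=.7))
E
```

```text
[ 544.17240023 -151.05934883  140.10686739] [-1.79994893e+02 -2.00917408e-03  8.98071193e+01]
```

View pics/c7.png

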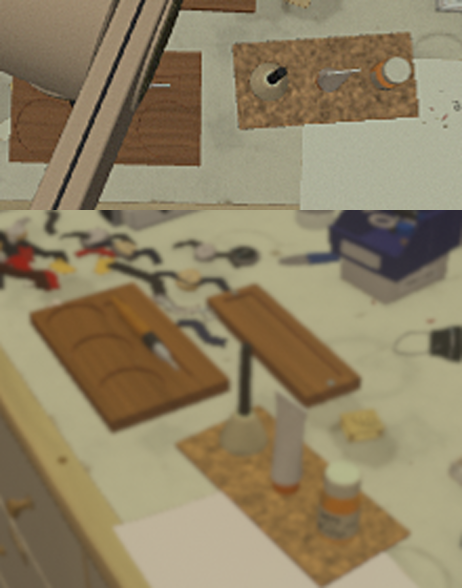

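All three stand upright on the mat, the vice is untouched in its groove, and the rest is clear. Now the pin vice.

Call:
{"method": "arm_command", "body": {
  "targets": [
    [[0, 0, -0.04, 0, 0, 0, 0.0], [0, 0, -0.04, 0, 0, 0, 0.0], [0, 0, -0.02, 0, 0, 0, 0.0], [0, 0, -0.015, 0, 0, 0, 0.0], [0, 0, -0.009, 0, 0, 0, 0.0], [0, 0, 0, 0, 0, 0, 0.0], [0, 0, 0, 0, 0, 0, -1], [0, 0, 0, 0, 0, 0, -1], [0, 0, 0, 0, 0, 0, -1], [0, 0, 0, 0, 0, 0, -1]]
  ],
  "force": 35
}}

```text
time: 22.3
tool_pos: [544.5, -150.5, 17.5]
tcp_rot: [180.0, 0.0, 89.9]
ft_force: [-4.7, 0.8, 6.0]
finger_gap: 14.4
grip_force: 34.8
```

Call:
{"method": "arm_command", "body": {
  "targets": [
    [[0, 0, 0.01, 0, 0, 0, -1], [0, 0, 0.02, 0, 0, 0, -1], [0, 0, 0.02, 0, 0, 0, -1], [0, 0, 0, 0, 0, 0, -1], [0, 0, 0, 0, 0, 0, -1]]
  ]
}}

```text
time: 22.92
tool_pos: [544.3, -150.2, 66.4]
tcp_rot: [180.0, 0.0, 89.9]
ft_force: [0.6, -0.1, -0.7]
finger_gap: 14.8
grip_force: 34.3
```

```bash
python3 - <<'E'
from h import *
S=viewer.snapshot('scene')[:,:,::-1];T=viewer.snapshot('top')[:,:,::-1]
crop(S,160,120,150,120,5,'pics/s8.png')
print(np.mean([(viewer.snapshot('top'),status.sense()['tool_pos'])[1] for _ in range(6)],0),status.sense()['wrist_torque'])
E
```

```text
[ 543.78188685 -150.01943848   65.53896122] [ 0.0201362   0.00706305 -0.00892657]
```

View pics/s8.png

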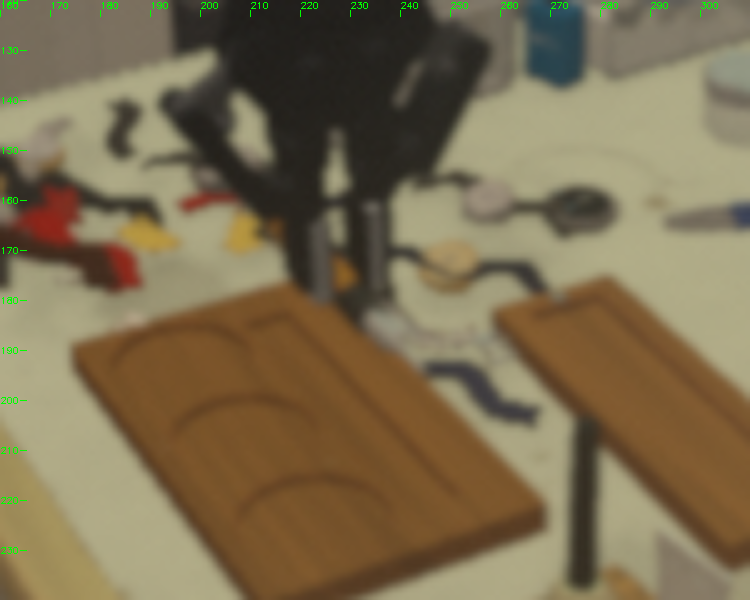

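The vice hangs level in the grip and its groove is empty. Carrying it to the rest.

Call:
{"method": "arm_command", "body": {
  "targets": [
    [[0.0223, -0.0131, 0, 0, 0, -0.0088, -1], [0.0223, -0.0131, 0, 0, 0, -0.0088, -1], [0.0223, -0.0131, 0, 0, 0, -0.0088, -1], [0.0223, -0.0131, 0, 0, 0, -0.0088, -1], [0.0223, -0.0131, 0, 0, 0, -0.0088, -1], [0, 0, -0.01, 0, 0, 0, -1], [0, 0, -0.02, 0, 0, 0, -1], [0, 0, -0.01, 0, 0, 0, -1], [0, 0, 0, 0, 0, 0, -1], [0, 0, 0, 0, 0, 0, -1]]
  ]
}}

```text
time: 24.58
tool_pos: [655.8, -215.6, 26.6]
tcp_rot: [180.0, 0.0, 87.3]
ft_force: [-0.4, 0.4, -0.1]
finger_gap: 14.5
grip_force: 34.4
```

```bash
python3 - <<'E'
from h import *
S=viewer.snapshot('scene')[:,:,::-1]
crop(S,220,120,150,120,5,'pics/s9.png')
print(np.mean([(viewer.snapshot('top'),status.sense()['tool_pos'])[1] for _ in range(6)],0),status.sense()['tcp_rot'])
E
```

```text
[ 656.27136631 -215.88019826   27.12048053] [1.79964865e+02 1.20571148e-02 8.73340820e+01]
```

View pics/s9.png

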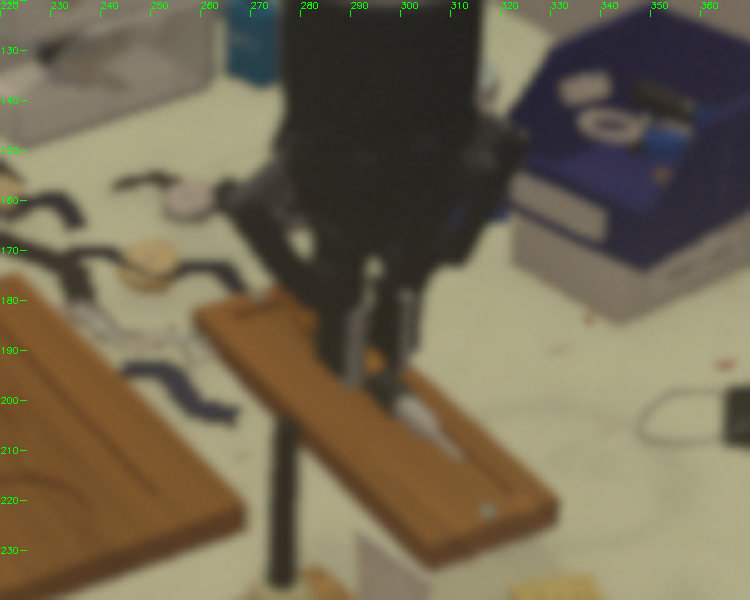

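The vice is over the channel and parallel to it. Lowering.

Call:
{"method": "arm_command", "body": {
  "targets": [
    [[0, 0, -0.005, 0, 0, 0, -1], [0, 0, -0.003, 0, 0, 0, -1], [0, 0, -0.002, 0, 0, 0, -1], [0, 0, 0, 0, 0, 0, -1], [0, 0, 0, 0, 0, 0, -1]]
  ]
}}

```text
time: 25.55
tool_pos: [655.7, -215.6, 16.6]
tcp_rot: [-180.0, -0.0, 87.3]
ft_force: [-3.7, 1.3, 5.6]
finger_gap: 14.3
grip_force: 35.0
```

Call:
{"method": "arm_command", "body": {
  "targets": [
    [[0, 0, 0, 0, 0, 0, 0.0], [0, 0, 0, 0, 0, 0, 0.0], [0, 0, 0, 0, 0, 0, 0.0], [0, 0, 0.01, 0, 0, 0, 0.0], [0, 0, 0.03, 0, 0, 0, 0.0], [0, 0, 0.04, 0, 0, 0, 0.0], [0, 0, 0.044, 0, 0, 0, 0.0], [0, 0, 0, 0, 0, 0, 0]]
  ]
}}

```text
time: 26.55
tool_pos: [659.1, -217.1, 147.4]
tcp_rot: [179.4, 0.2, 87.3]
ft_force: [0.1, 0.6, 0.4]
finger_gap: 42.6
grip_force: 0.0
```

Call:
{"method": "arm_command", "body": {
  "targets": [
    [[-0.027, -0.0268, 0, 0, 0, 0.011, 0.0], [-0.027, -0.0268, 0, 0, 0, 0.011, 0.0], [-0.027, -0.0268, 0, 0, 0, 0.011, 0.0], [-0.027, -0.0268, 0, 0, 0, 0.011, 0.0], [0, 0, 0, 0, 0, 0, 0.0], [0, 0, 0, 0, 0, 0, 0]]
  ]
}}

```text
time: 27.3
tool_pos: [547.9, -322.6, 140.2]
tcp_rot: [180.0, -0.0, 89.8]
ft_force: [-0.1, -0.0, 0.1]
finger_gap: 42.5
grip_force: 0.0
```

```bash
python3 - <<'E'
from h import *
S=viewer.snapshot('scene')[:,:,::-1];T=viewer.snapshot('top')[:,:,::-1]
print(np.mean([(viewer.snapshot('top'),status.sense()['tool_pos'])[1] for _ in range(6)],0),status.sense()['tcp_rot'])
a=cv2.resize(T[150:270,200:400],None,fx=3,fy=3,interpolation=2); b=cv2.resize(S[150:310,180:380],None,fx=3,fy=3,interpolation=2)
cv2.imwrite('pics/c10.png',cv2.resize(np.vstack([a,b]),None,fx=.7,fy=.7)); cv2.imwrite('pics/T10.png',T)
E
```

```text
[ 548.32677634 -322.20058515  140.20217283] [-1.79996691e+02 -3.96420605e-03  8.99023700e+01]
```

View pics/c10.png

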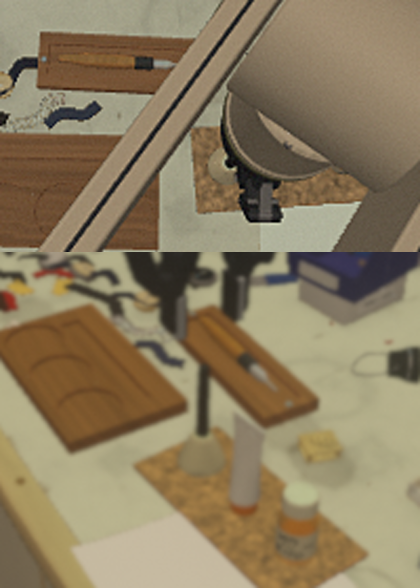

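The vice lies in the channel, central and parallel. The three on the mat still stand upright and the movement is untouched. Next I'll return the blower from the mat to its seat.

Call:
{"method": "arm_command", "body": {
  "targets": [
    [[0, 0, -0.03, 0, 0, 0, 0.0], [0, 0, -0.03, 0, 0, 0, 0.0], [0, 0, -0.02, 0, 0, 0, 0.0], [0, 0, 0, 0, 0, 0, 0.0], [0, 0, 0, 0, 0, 0, 0], [0, 0, 0, 0, 0, 0, -1], [0, 0, 0, 0, 0, 0, -1], [0, 0, 0, 0, 0, 0, -1], [0, 0, 0, 0, 0, 0, -1], [0, 0, 0, 0, 0, 0, -1]]
  ],
  "force": 25
}}

```text
time: 28.95
tool_pos: [548.3, -323.5, 61.6]
tcp_rot: [179.9, 0.1, 89.9]
ft_force: [-1.3, 0.7, 5.8]
finger_gap: 9.5
grip_force: 25.3
```

Call:
{"method": "arm_command", "body": {
  "targets": [
    [[0, 0, 0.016, 0, 0, 0, -1], [0, 0, 0.02, 0, 0, 0, -1], [0, 0, 0.02, 0, 0, 0, -1], [-0.008, 0.0388, 0, 0, 0, 0, -1], [-0.008, 0.0388, 0, 0, 0, 0, -1], [-0.008, 0.0388, 0, 0, 0, 0, -1], [-0.008, 0.0388, 0, 0, 0, 0, -1], [-0.008, 0.0388, 0, 0, 0, 0, -1], [-0.008, 0.0388, 0, 0, 0, 0, -1], [0, 0, 0, 0, 0, 0, -1]]
  ]
}}

```text
time: 30.2
tool_pos: [499.9, -88.0, 117.7]
tcp_rot: [179.9, -0.0, 90.0]
ft_force: [-0.4, 0.1, -0.3]
finger_gap: 9.3
grip_force: 24.6
```

Call:
{"method": "arm_command", "body": {
  "targets": [
    [[0, 0, -0.02, 0, 0, 0, -1], [0, 0, -0.015, 0, 0, 0, -1], [0, 0, -0.01, 0, 0, 0, -1], [0, 0, -0.003, 0, 0, 0, -1], [0, 0, -0.002, 0, 0, 0, -1], [0, 0, 0, 0, 0, 0, -1], [0, 0, 0, 0, 0, 0, -1]]
  ]
}}

```text
time: 31.08
tool_pos: [500.2, -90.5, 67.6]
tcp_rot: [180.0, 0.0, 89.8]
ft_force: [-3.7, 0.8, 7.5]
finger_gap: 9.3
grip_force: 26.8
```

Call:
{"method": "arm_command", "body": {
  "targets": [
    [[0, 0, 0, 0, 0, 0, 0.3], [0, 0, 0, 0, 0, 0, 0.3], [0, 0, 0, 0, 0, 0, 0.3], [0, 0, 0.02, 0, 0, 0, 0.3], [0, 0, 0.03, 0, 0, 0, 0.3], [0, 0, 0.03, 0, 0, 0, 0.3], [0, 0, 0.004, 0, 0, 0, 0.3], [0, 0, 0, 0, 0, 0, 0.3]]
  ]
}}

```text
time: 32.08
tool_pos: [499.7, -90.1, 149.9]
tcp_rot: [180.0, -0.0, 89.9]
ft_force: [-0.0, 1.0, 0.3]
finger_gap: 55.2
grip_force: 0.0
```

Call:
{"method": "arm_command", "body": {
  "targets": [
    [[0.0065, -0.0366, 0, 0, 0, 0.019, 0.3], [0.0065, -0.0366, 0, 0, 0, 0.019, 0.3], [0.0065, -0.0366, 0, 0, 0, 0.019, 0.3], [0.0065, -0.0366, 0, 0, 0, 0.019, 0.3], [0.0065, -0.0366, 0, 0, 0, 0.019, 0.3], [0.0065, -0.0366, 0, 0, 0, 0.019, 0.3], [0.0065, -0.0366, 0, 0, 0, 0.019, 0.3], [0.0065, -0.0366, 0, 0, 0, 0.019, 0.3], [0, 0, 0, 0, 0, 0, 0.3], [0, 0, 0, 0, 0, 0, 0.3]]
  ]
}}

```text
time: 33.33
tool_pos: [551.0, -382.0, 148.3]
tcp_rot: [-179.9, -0.1, 98.5]
ft_force: [0.5, 0.1, -0.3]
finger_gap: 55.6
grip_force: 0.0
```

Call:
{"method": "arm_command", "body": {
  "targets": [
    [[0, 0, 0, 0, 0, 0, 0.3], [0, 0, -0.03, 0, 0, 0, 0.3], [0, 0, -0.03, 0, 0, 0, 0.3], [0, 0, -0.02, 0, 0, 0, 0.3], [0, 0, -0.02, 0, 0, 0, 0.3], [0, 0, -0.02, 0, 0, 0, 0.3], [0, 0, 0, 0, 0, 0, 0.3], [0, 0, 0, 0, 0, 0, 0.3]]
  ]
}}

```text
time: 34.33
tool_pos: [552.2, -383.3, 31.0]
tcp_rot: [180.0, 0.0, 98.6]
ft_force: [0.6, -0.1, 0.6]
finger_gap: 55.2
grip_force: 0.0
```

Call:
{"method": "arm_command", "body": {
  "targets": [
    [[0, 0, 0, 0, 0, 0, -0.8], [0, 0, 0, 0, 0, 0, -0.8], [0, 0, 0, 0, 0, 0, -0.8], [0, 0, 0, 0, 0, 0, -0.8], [0, 0, 0, 0, 0, 0, -0.8], [0, 0, 0.016, 0, 0, 0, -0.8], [0, 0, 0.02, 0, 0, 0, -0.8], [0, 0, 0.02, 0, 0, 0, -0.8], [0, 0, 0, 0, 0, 0, -0.8]]
  ]
}}

```text
time: 35.45
tool_pos: [553.5, -384.3, 90.1]
tcp_rot: [179.8, 0.2, 98.6]
ft_force: [-0.2, -0.4, -0.5]
finger_gap: 18.1
grip_force: 24.1
```

Call:
{"method": "arm_command", "body": {
  "targets": [
    [[-0.0087, 0.0384, 0, 0, 0, 0, -0.8], [-0.0087, 0.0384, 0, 0, 0, 0, -0.8], [-0.0087, 0.0384, 0, 0, 0, 0, -0.8], [-0.0087, 0.0384, 0, 0, 0, 0, -0.8], [-0.0087, 0.0384, 0, 0, 0, 0, -0.8], [-0.0087, 0.0384, 0, 0, 0, 0, -0.8], [0, 0, 0, 0, 0, 0, -0.8], [0, 0, -0.02, 0, 0, 0, -0.8], [0, 0, -0.015, 0, 0, 0, -0.8], [0, 0, -0.01, 0, 0, 0, -0.8]]
  ]
}}

```text
time: 36.7
tool_pos: [499.0, -152.8, 40.0]
tcp_rot: [-179.9, -0.0, 98.5]
ft_force: [-0.5, 0.3, -0.0]
finger_gap: 18.6
grip_force: 24.1
```

Call:
{"method": "arm_command", "body": {
  "targets": [
    [[0, 0, -0.003, 0, 0, 0, -0.8], [0, 0, -0.002, 0, 0, 0, -0.8], [0, 0, 0, 0, 0, 0, -0.8], [0, 0, 0, 0, 0, 0, -0.8]]
  ]
}}

```text
time: 37.2
tool_pos: [500.0, -153.0, 37.3]
tcp_rot: [180.0, 0.0, 98.6]
ft_force: [-3.5, -0.4, 7.0]
finger_gap: 18.2
grip_force: 25.4
```

Call:
{"method": "arm_command", "body": {
  "targets": [
    [[0, 0, 0, 0, 0, 0, 0.3], [0, 0, 0, 0, 0, 0, 0.3], [0, 0, 0, 0, 0, 0, 0.3], [0, 0, 0.02, 0, 0, 0, 0.3], [0, 0, 0.03, 0, 0, 0, 0.3], [0, 0, 0.03, 0, 0, 0, 0.3], [0, 0, 0.014, 0, 0, 0, 0.3], [0, 0, 0, 0, 0, 0, 0.3]]
  ]
}}

```text
time: 38.2
tool_pos: [500.3, -152.8, 131.1]
tcp_rot: [179.9, 0.1, 98.6]
ft_force: [0.0, -0.0, 0.2]
finger_gap: 55.4
grip_force: 0.0
```

Call:
{"method": "arm_command", "body": {
  "targets": [
    [[0.007, -0.0366, 0, 0, 0, -0.019, 0.3], [0.007, -0.0366, 0, 0, 0, -0.019, 0.3], [0.007, -0.0366, 0, 0, 0, -0.019, 0.3], [0.007, -0.0366, 0, 0, 0, -0.019, 0.3], [0.007, -0.0366, 0, 0, 0, -0.019, 0.3], [0.007, -0.0366, 0, 0, 0, -0.019, 0.3], [0.007, -0.0366, 0, 0, 0, -0.019, 0.3], [0.007, -0.0366, 0, 0, 0, -0.019, 0.3], [0, 0, 0, 0, 0, 0, 0.3], [0, 0, 0, 0, 0, 0, 0.3]]
  ]
}}

```text
time: 39.45
tool_pos: [554.8, -444.4, 128.1]
tcp_rot: [-179.9, -0.1, 89.9]
ft_force: [-0.3, 0.1, -0.7]
finger_gap: 55.2
grip_force: 0.0
```

Call:
{"method": "arm_command", "body": {
  "targets": [
    [[0, 0, 0, 0, 0, 0, 0.3], [0, 0, -0.03, 0, 0, 0, 0.3], [0, 0, -0.03, 0, 0, 0, 0.3], [0, 0, -0.02, 0, 0, 0, 0.3], [0, 0, -0.02, 0, 0, 0, 0.3], [0, 0, -0.011, 0, 0, 0, 0.3], [0, 0, 0, 0, 0, 0, 0.3], [0, 0, 0, 0, 0, 0, 0.3]]
  ]
}}

```text
time: 40.45
tool_pos: [556.2, -445.9, 20.5]
tcp_rot: [179.9, 0.1, 89.9]
ft_force: [0.1, -0.1, 0.0]
finger_gap: 55.5
grip_force: 0.0
```

Call:
{"method": "arm_command", "body": {
  "targets": [
    [[0, 0, 0, 0, 0, 0, -0.6], [0, 0, 0, 0, 0, 0, -0.6], [0, 0, 0, 0, 0, 0, -0.6], [0, 0, 0, 0, 0, 0, -0.6], [0, 0, 0.016, 0, 0, 0, -0.6], [0, 0, 0.02, 0, 0, 0, -0.6], [0, 0, 0.02, 0, 0, 0, -0.6], [0, 0, 0, 0, 0, 0, -0.6]]
  ],
  "force": 35
}}

```text
time: 41.45
tool_pos: [557.3, -446.9, 79.4]
tcp_rot: [179.7, 0.2, 89.9]
ft_force: [-0.6, -0.5, -0.8]
finger_gap: 29.2
grip_force: 34.7
```

Call:
{"method": "arm_command", "body": {
  "targets": [
    [[-0.0095, 0.038, 0, 0, 0, 0, -0.6], [-0.0095, 0.038, 0, 0, 0, 0, -0.6], [-0.0095, 0.038, 0, 0, 0, 0, -0.6], [-0.0095, 0.038, 0, 0, 0, 0, -0.6], [-0.0095, 0.038, 0, 0, 0, 0, -0.6], [-0.0095, 0.038, 0, 0, 0, 0, -0.6], [0, 0, 0, 0, 0, 0, -0.6], [0, 0, -0.02, 0, 0, 0, -0.6], [0, 0, -0.015, 0, 0, 0, -0.6], [0, 0, -0.01, 0, 0, 0, -0.6]]
  ]
}}

```text
time: 42.7
tool_pos: [498.0, -217.6, 29.0]
tcp_rot: [-179.9, -0.0, 89.8]
ft_force: [0.6, 0.0, -0.3]
finger_gap: 29.1
grip_force: 34.8
```

Call:
{"method": "arm_command", "body": {
  "targets": [
    [[0, 0, -0.003, 0, 0, 0, -0.6], [0, 0, -0.002, 0, 0, 0, -0.6], [0, 0, 0, 0, 0, 0, -0.6], [0, 0, 0, 0, 0, 0, -0.6]]
  ]
}}

```text
time: 43.2
tool_pos: [498.7, -217.7, 26.6]
tcp_rot: [-180.0, 0.0, 89.8]
ft_force: [-6.2, 1.9, 10.0]
finger_gap: 29.2
grip_force: 35.8
```

Seated. I'll release, rise and pull back towards the start to get a clear view.

Call:
{"method": "arm_command", "body": {
  "targets": [
    [[0, 0, 0, 0, 0, 0, 0.3], [0, 0, 0, 0, 0, 0, 0.3], [0, 0, 0, 0, 0, 0, 0.3], [0, 0, 0.02, 0, 0, 0, 0.3], [0, 0, 0.03, 0, 0, 0, 0.3], [0, 0, 0.04, 0, 0, 0, 0.3], [0, 0, 0.04, 0, 0, 0, 0.3], [0, 0, 0.04, 0, 0, 0, 0.3]]
  ]
}}

```text
time: 44.2
tool_pos: [498.5, -217.2, 196.5]
tcp_rot: [-180.0, -0.0, 89.9]
ft_force: [0.3, -1.3, 0.0]
finger_gap: 55.8
grip_force: 0.0
```

Call:
{"method": "arm_command", "body": {
  "targets": [
    [[-0.023, -0.032, 0, 0, 0, 0, 0.3], [-0.023, -0.032, 0, 0, 0, 0, 0.3], [-0.023, -0.032, 0, 0, 0, 0, 0.3], [-0.023, -0.032, 0, 0, 0, 0, 0.3], [-0.023, -0.032, 0, 0, 0, 0, 0.3], [-0.023, -0.032, 0, 0, 0, 0, 0.3], [-0.023, -0.032, 0, 0, 0, 0, 0.3], [-0.023, -0.032, 0, 0, 0, 0, 0.3], [-0.023, -0.032, 0, 0, 0, 0, 0.3], [0, 0, 0, 0, 0, 0, 0.3]]
  ]
}}

```text
time: 45.45
tool_pos: [289.7, -507.1, 195.0]
tcp_rot: [-180.0, 0.0, 89.7]
ft_force: [0.3, 1.0, 1.4]
finger_gap: 55.6
grip_force: 0.0
```

```bash
python3 - <<'E'
from h import *
S=viewer.snapshot('scene')[:,:,::-1];T=viewer.snapshot('top')[:,:,::-1]
T0=cv2.imread('pics/top0.png')
a=[cv2.resize(i[145:275,180:345],None,fx=3,fy=3,interpolation=2) for i in(T0,T)]
cv2.imwrite('pics/c11.png',cv2.resize(np.hstack(a),None,fx=.8,fy=.8))
q=[plane('top',u,0) for u in((190,154),(321,185))]
d=cv2.absdiff(cv2.GaussianBlur(T0,(5,5),0),cv2.GaussianBlur(T,(5,5),0)).max(2)
print('diff case',d[145:163,180:200].max(),'movement',d[175:195,311:333].max(),'seats blower',d[238:262,186:212].max(),'tube',d[238:262,214:240].max(),'bottle',d[238:262,246:270].max())
for n,r in(('blower',(186,238,26,24)),('tube',(214,238,26,24)),('bottle',(246,238,24,24))):
    x,y,w,h=r; g=lambda i:cv2.cvtColor(i,cv2.COLOR_BGR2GRAY)
    m=cv2.matchTemplate(g(T)[y-6:y+h+6,x-6:x+w+6],g(T0)[y:y+h,x:x+w],cv2.TM_CCOEFF_NORMED); _,v,_,l=cv2.minMaxLoc(m); print(n,'shift px',l[0]-6,l[1]-6,round(v,3))
E
```

```text
diff case 5 movement 2 seats blower 40 tube 8 bottle 26
blower shift px 0 -1 0.946
tube shift px 0 0 0.938
bottle shift px 0 -1 0.957
```

View pics/c11.png

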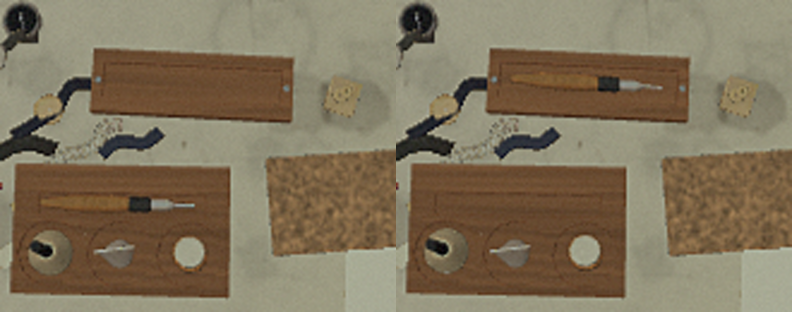

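The final view matches the start. The three stand in their own seats, within about 1 px (2 mm) of where they were. The vice lies central in the channel, and the watch case and movement are unmoved. Handing in.

```bash
python3 -c "
from bench import job
print(job.hand_in())"
```

```text
the job is handed in; nothing more can be done
None
```

The job is done and handed in after about 46 s of robot time: the pin vice lies in the tool rest's channel, the bottle, tube and blower are back in their own seats, and the watch case and movement show no change; the hand-in returned no verdict.

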